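# Lock the bayonet cap on the sample transport canister

## Task

Close the blue sample transport canister with the red-handled bayonet cap: lower the cap into the mouth, feel for the slots, push it down gently against the spring and twist it clockwise to the stop, so that it springs up into its locked position when let go. Don't force it, and leave the jars, flask, stapler and spare green lid where they are.

Things in the scene. Friction and masses are not known exactly. Their poses are not given: they have to be found in the camera images.
- canister: blue round canister, 88 mm outside diameter, 90 mm tall, fixed on a grey foot 120 mm across and 10 mm thick. Origin: centre of the foot's underside; z up. In its mouth is an aluminium slot ring: 50 mm bore, two opposite slots open at the top, 13 mm wide, reaching out to 35 mm from the axis. Cap and canister must never press on each other with more than 60 N, pushes on both lugs and flange added up.
- canister_stripe (a point): middle of the orange stripe on the canister's +x side. The slot ring does NOT follow it exactly: the line through the two slots lies anywhere within 0.30 rad to either side of the canister's x axis, seen from above. So look or feel for the slots: rest the cap's lugs lightly on the ring and turn until they drop in.
- canister_mouth (a point): centre of the mouth, level with the ring's top (90 mm above the table); axes as the canister's. In the ring each slot leads clockwise (from above) under an 8 mm thick ledge to a locking pocket 0.785 rad (45 degrees) from the slot, where the ledge is 5 mm thick; a hard stop ends the turn there. A wall prevents turning counter-clockwise from the slot.
- canister_seal (a point): centre of the black sprung seal plate inside, 12 mm below the ring's top, at rest. It pushes the cap up: 4 N when the cap's underside meets it, then 0.4 N more per mm of push. This holds the cap up in the pockets once locked, or lifts it out of the turn if not.
- cap: bayonet cap of about 180 g standing upright on the table, alike either way round. Origin: centre of its underside; z up. Lowest is an aluminium plug 47 mm in diameter, tapered to 39 mm over its bottom 5 mm. Height of the origin relative to the canister's mouth: -8 mm with the lugs resting on the ring, -12 mm with lugs in the slots and plug on the seal plate.
- cap_lugs (a point): on the cap's axis, 11.5 mm above its underside, midway between two brass lugs that point along the cap's +x and -x: 10 mm wide, tips 31 mm from the axis, from 8 to 15 mm above the underside. With the cap's underside 23 mm or more below the mouth, the lugs clear the ledge and the cap can turn; locked, sprung up in the pockets, it is 20 mm below.
- cap_flange (a point): on the cap's axis, underside of the red flange: 80 mm in diameter, from 25.5 to 30.5 mm above the cap's underside; it meets the ring's top when pushed fully down. Two white marks on it show where the lugs are.
- cap_handle (a point): on the cap's axis, grip height of the upright red handle bar: 53 mm above the cap's underside. The bar is 46 mm long along x (in line with the lugs), 12 mm thick along y, from 30.5 to 67.5 mm above the underside.
- spare_lid: plain green disc lid, 72 mm in diameter, 14 mm high, not wanted; origin: centre of its underside. It may stand in either of the two places with the cap
- jar_a: clear sample jar with yellow filling and white lid, 68 mm across, 66 mm high; origin: centre of its underside
- jar_b: another jar like it
- jar_c: sample jar with blue filling, same size
- flask: red flask, 72 mm in diameter, 190 mm high; origin: centre of its underside
- stapler: green stapler, 150 by 36 mm, 45 mm high; origin: centre of its underside
Not all that is in view belongs to the job. Leave any purple look-alike of the canister alone.

How it is judged:
By the outcome, as a careful person would: the job done as asked, in the order asked, and still so for the second after the job is handed in, with the robot touching nothing.
It also fails if it takes over 67 s, if anything falls off the work surface, if the arm or the gripper's body presses on something with over 40 N, if the wrist force passes 120 N, or if a joint passes its speed limit or range.

## Robot

A 6-joint arm with a two-finger parallel gripper is mounted at the origin on the work surface. World frame = base frame: x ahead of the robot, y to its left, z up, the work surface at z = 0. Lengths are in mm, angles in rad, forces in N, time in s.
With the tool pointing down it reaches from about 400 to 925 mm from the base axis. Payload 12.5 kg.
Tool frame: the origin (TCP) lies at the very end of the fingers, on their centre line; the grasp point (between the pads) lies 19 mm behind it (env.tcp_to_grasp is the distance from the TCP to the grasp point, in mm); z points along the fingers, x is the direction in which the jaws open and shut, and the axes are right-handed (so a half turn about z gives the same grasp; the last joint's range is limited). The gripper opens to 95 mm and grips with 3 to 60 N. Pads are 20 mm wide; open, the fingers measure 119 mm over their backs; the gripper's body (75 mm by 180 mm) begins 59 mm behind the grasp point.
Start: joints at [1.107, 0.491, 1.559, -0, 1.092, -0.106], TCP at [218.869, 585.445, 194.161] pointing down, gripper open.
Joint ranges: [-3.1, 3.1], [-0.84, 2.19], [0.05, 2.79], [-1.13, 4.28], [0.06, 2.93], [-2.69, 2.69]. Speed limits (rad/s): [2.22, 2.22, 2.79, 3.14, 3.14, 3.14].

## Interface

Orientations are given as [roll, pitch, yaw] about the fixed x, y, z axes, in that order (R = Rz(yaw) Ry(pitch) Rx(roll)).
In Python, from cell import env, vision, job gives the robot as it stands.
- The arm moves only by the shell command python3 -m pendant 'ROWS' [OPENING]. ROWS is JSON, a list of rows, each a list of 4 numbers: the shift along the tool's x, y, z in mm, then the turn about the tool's z in degrees. In form: [[tx, ty, tz, turn], ...]. A call has 1 to 8 rows; each row is the pose to reach, as a shift and turn from the pose measured when the call began, along the tool's axes at that moment; what a row does not reach only later rows make up. A row lasts 1/8 s, in which the tool goes at most 62.5 mm and 10.7 degrees, less where a joint would pass 70% of its speed; a pose out of reach is approached as far as the arm can. A call with a gripper value outside its range is refused whole. OPENING is the closure, from 0 (fully open) to 1 (shut), set as the call begins (- or left out, the last holds). The fingers move at their own pace and stop on an object; the grip force is fixed at half the most. Time passes only in rows, so rows that repeat a pose let the fingers close. It gives the time, the measured TCP pose, the force and the opening at its end, in the units of the state.
- env.state(): the state, without advancing time (a new reading comes with each control period).
- vision.read_camera(name): name is "scene" or "top" or "wrist"; returns a dict with "pixels" (384x512x3 uint8, red, green, blue), "intrinsics" (3x3 intrinsics, pixels), "k1" (the pictures are not rectified: a ray, as slopes to the right and down, at radius r is drawn at 1 + k1 r^2 times it, then the intrinsics apply), "R" (3x3) and "t" (3): a world point X has camera coordinates R X + t; the wrist camera has in their place "tool_from_camera" (4x4, takes a point from camera to tool coordinates, whose origin is the TCP and whose axes are the tool frame's). Camera axes: x right, y down, z forward; pixel columns grow to the right and rows downward; lengths in mm; the calibration is good to about 2 mm. A picture is of the moment at which its call begins: read the wrist's pose just before it. There is no depth.
- job.job_done(): hands the job in, once; it reports no verdict.
Trained networks look in a picture, given as the dict that the camera call returned (one of the last four; its "shot" number tells which), for a name from the list of things; names that differ only in an ending like _2 or _b are one class to them, and where a whole thing is asked for, a point or a joint stands for the part that bears it (a point fixed in the world has none). Each returns a list of dicts, best first, with "confidence" (0 to 1); they miss things now and then, are a little off and sometimes report something else, mostly with a low value. They report only what shows in the picture. A call takes as long as a camera call. They do not tell look-alikes from the thing itself.
- vision.find_in(picture, query): "at" ([x, y, z] in mm, in the coordinates of the camera as it stood for that picture, good to about 4 mm: the middle of the surface that is visible of it).
- vision.regions_of(picture, query): "pixels" (384x512 bool, what is visible of it).
The state is a dict: "t": time; "joints": joint angles; "qvel": joint speeds; "tau": joint torques, N m; "eef_pos": TCP position; "tcp_rot": TCP orientation; "ft_force": force on the tool from outside, world axes, zero at the start; "moment": the same for the moment, N m; "opening": opening from 0.0 (shut) to 1.0 (fully open).
Only numpy, scipy, OpenCV 4.12 (cv2) and the standard library are available. Lean on these libraries where they do the work, as an engineer would, in place of code of your own. Each camera call takes 0.05 s, during which the arm holds its last target.

## Working session

There is one attempt and no reset: what is moved stays moved. The work goes in short steps, Python scripts to look and compute and a shell command to move; the robot and the scene stay as the last step left them, time stands still between calls to the robot, and variables do not carry over. Pictures are saved under pics/ and viewed, and the job is handed in when it is done.

```bash
ls; mkdir -p pics
python3 - <<'E'
from cell import env, vision, job
import cv2
s=env.state(); print(s)
for n in ("scene","top","wrist"):
    p=vision.read_camera(n); cv2.imwrite(f"pics/a_{n}.png",p["pixels"][:,:,::-1])
    print(n,p["k1"],p["intrinsics"].tolist() if hasattr(p["intrinsics"],'tolist') else p["intrinsics"])
    for q in ("cap","canister","spare_lid","canister_stripe"):
        for d in vision.find_in(p,q)[:3]: 
            import numpy as np
            a=np.array(d["at"])
            if n!="wrist": w=np.array(p["R"]).T@(a-np.array(p["t"]))
            else: w=np.array(p["tool_from_camera"])[:3,:3]@a+np.array(p["tool_from_camera"])[:3,3]
            print(q,round(d["confidence"],2),w.round(1))
E
```

```text
pics
{'t': 0.0, 'joints': array([ 1.10737144e+00,  4.91561776e-01,  1.55948156e+00, -3.43800746e-05,
        1.09172177e+00, -1.05585413e-01]), 'qvel': array([-0.00037823, -0.00018866,  0.00048612,  0.0006235 , -0.00023794,
        0.0005818 ]), 'tau': array([ 1.95488225e-03, -6.12638927e+01, -2.58186257e+01,  6.93158386e-02,
        4.82391589e-02, -6.36983236e-05]), 'eef_pos': array([218.75501552, 585.15634925, 193.54933732]), 'tcp_rot': array([-3.14149941e+00,  1.16914225e-03,  1.21297278e+00]), 'ft_force': array([-0.09228673, -0.61832972,  0.04916501]), 'moment': array([ 0.05857595,  0.06175438, -0.02095731]), 'opening': 1.0012575243306634}
scene -0.0520745591010699 [[473.60044736493717, 0.0, 254.48687248965535], [0.0, 473.60044736493717, 185.48755836277152], [0.0, 0.0, 1.0]]
cap 0.56 [477.7 126.1  31.8]
canister 0.67 [ 762.8 -287.4   67.9]
canister 0.6 [ 588.  -210.1   70.9]
spare_lid 0.56 [490.3 246.1   7.2]
canister_stripe 0.69 [ 760.9 -289.    73.2]
canister_stripe 0.55 [ 582.9 -206.2   68.7]
canister_stripe 0.27 [482.4 123.7  28.9]
top -0.08541803776684204 [[348.6945357908817, 0.0, 255.9590914856044], [0.0, 348.6945357908817, 187.11942335788598], [0.0, 0.0, 1.0]]
cap 0.61 [470.2 120.4  28. ]
canister 0.93 [ 728.8 -289.2   80. ]
canister 0.83 [ 554.7 -204.4   82.1]
spare_lid 0.69 [489.9 248.1  13.1]
canister_stripe 0.81 [ 555.7 -205.1   74.8]
canister_stripe 0.66 [ 726.4 -286.4   79.5]
wrist 0.005932272781834968 [[279.0188031441438, 0.0, 254.73389505437856], [0.0, 279.0188031441438, 191.4230771670648], [0.0, 0.0, 1.0]]
```

View pics/a_scene.png

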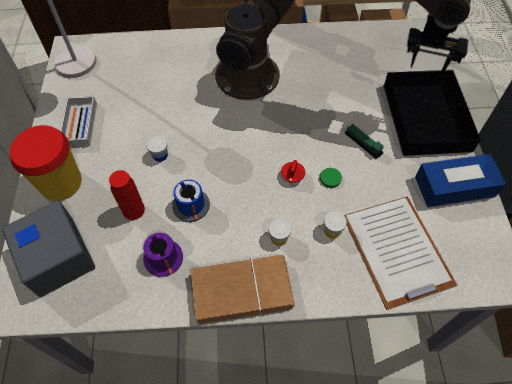

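View pics/a_top.png

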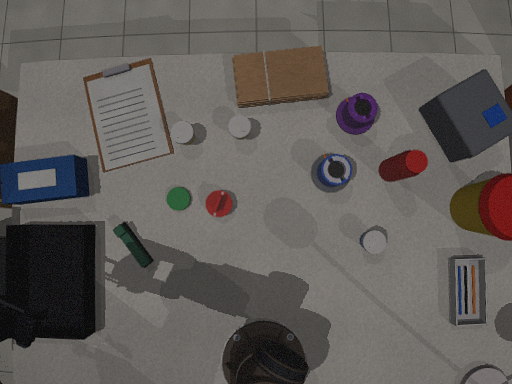

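```bash
cat > h.py <<'E'
from cell import env, vision, job
import numpy as np, cv2
from scipy.spatial.transform import Rotation as Ro
def pose(s=None):
    s=s or env.state()
    return Ro.from_euler('xyz',s['tcp_rot']).as_matrix(), np.array(s['eef_pos']), s['tcp_rot'][2]
def delta(x,y,z,yaw=None):
    R,p,y0=pose(); d=R.T@(np.array([x,y,z])-p)
    t=0 if yaw is None else -np.degrees((yaw-y0+np.pi)%(2*np.pi)-np.pi)
    print('delta',d.round(1),'turn',round(t,1)); return d,t
def snap(n,name=None):
    R,p,_=pose(); c=vision.read_camera(n)
    if n=='wrist':
        T=np.array(c['tool_from_camera']); Rw=R@T[:3,:3]; tw=R@T[:3,3]+p
        c2=dict(c); W=(Rw.T,-Rw.T@tw)
    else: W=(np.array(c['R']),np.array(c['t']))
    if name: cv2.imwrite(f'pics/{name}.png',c['pixels'][:,:,::-1])
    return c,W
def w(W,a): return W[0].T@(np.array(a)-W[1])
def project(c,W,X):
    q=W[0]@np.array(X,float)+W[1]; m=q[:2]/q[2]; m=m*(1+c['k1']*(m@m)); K=np.array(c['intrinsics']); return K[:2,:2]@m+K[:2,2]
def ray(c,W,uv,z):
    K=np.array(c['intrinsics']); d=(np.array(uv,float)-K[:2,2])/[K[0,0],K[1,1]]; m=d.copy()
    for _ in range(20): m=d/(1+c['k1']*(m@m))
    v=W[0].T@np.array([m[0],m[1],1]); o=-W[0].T@W[1]; return o+v*(z-o[2])/v[2]
def st():
    s=env.state(); print('t',round(s['t'],2),'p',s['eef_pos'].round(2),'rot',s['tcp_rot'].round(4),'F',s['ft_force'].round(1),'M',s['moment'].round(2),'o',round(s['opening'],3),'q',s['joints'].round(2))
E
python3 - <<'E'
from h import *
c,W=snap('top')
for q in ("flask","jar_a","jar_c","stapler"):
    for d in vision.find_in(c,q)[:3]: print(q,round(d['confidence'],2),w(W,d['at']).round(0))
cw,Ww=snap('wrist'); print(np.round(cw['tool_from_camera'],2))
cv2.imwrite('pics/b.png',cv2.resize(c['pixels'][130:260,180:440,::-1],(780,390),interpolation=cv2.INTER_CUBIC))
delta(420,122,260,1.2)
E
```

```text
flask 0.92 [ 562. -381.  164.]
jar_a 0.98 [ 358. -320.   68.]
jar_a 0.8 [693.  58.  65.]
jar_a 0.57 [678. 223.  65.]
jar_c 0.98 [ 358. -320.   68.]
jar_c 0.8 [693.  58.  65.]
jar_c 0.57 [678. 223.  65.]
stapler 0.7 [355. 379.  32.]
[[   1.     -0.     -0.     -0.22]
 [   0.      0.95    0.3   -84.23]
 [   0.     -0.3     0.95 -190.33]
 [   0.      0.      0.      1.  ]]
delta [-363.6  350.7  -65.9] turn 0.7
```

View pics/b.png

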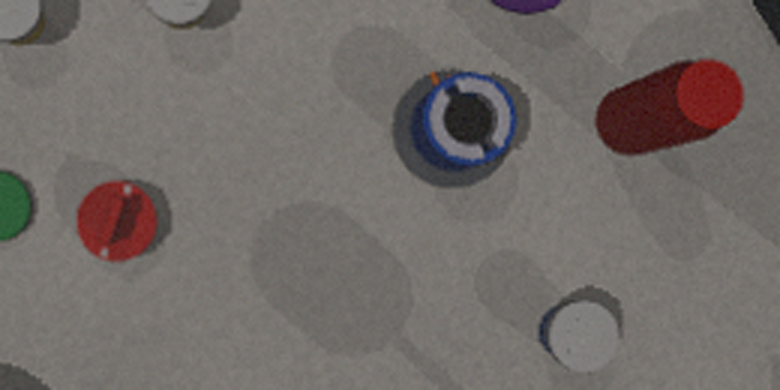

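Run:
```python
from h import *
delta(472,122,194,1.22)
```

```text
delta [-3.454e+02  3.994e+02  1.000e-01] turn -0.4
```

```bash
python3 -m pendant '[[-345,399,0,0],[-345,399,0,0],[-345,399,0,0],[-345,399,0,0],[-345,399,0,0],[-345,399,0,0],[-345,399,0,0],[-345,399,0,0]]' 0
python3 - <<'E'
from h import *
delta(472,122,194,1.22)
E
```

```text
t: 2.05
eef_pos: [459.4, 144.8, 194.4]
tcp_rot: [3.141, -0.001, 1.213]
ft_force: [0.5, 0.5, -0.3]
opening: 1.003
delta [-16.9  19.7   0.4] turn -0.4
```

```bash
python3 -m pendant '[[-17,20,0,0],[-17,20,0,0]]'
python3 - <<'E'
from h import *
st()
c,W=snap('wrist','c1')
for d in vision.find_in(c,'cap')[:2]: print('cap',round(d['confidence'],2),w(W,d['at']).round(1))
for d in vision.find_in(c,'cap_handle')[:2]: print('handle',round(d['confidence'],2),w(W,d['at']).round(1))
r=vision.regions_of(c,'cap')
# white marks & red mask
px=c['pixels'].astype(int); red=((px[...,0]>110)&(px[...,1]<70)).astype(np.uint8)
print(red.sum(), r[0]['pixels'].sum() if r else None)
E
```

```text
t: 2.3
eef_pos: [472.9, 120.4, 194.4]
tcp_rot: [3.141, -0.001, 1.21]
ft_force: [1.0, -0.3, -1.1]
opening: 1.001
t 2.3 p [472.92 120.37 194.41] rot [ 3.1408e+00 -6.0000e-04  1.2099e+00] F [ 1.  -0.3 -1.1] M [-0.03 -0.02 -0.  ] o 1.001 q [ 0.11  0.3   1.89  0.    0.96 -1.1 ]
cap 0.81 [471.8 126.3  29.3]
handle 0.85 [475.2 124.2  28.3]
2383 2952
```

View pics/c1.png

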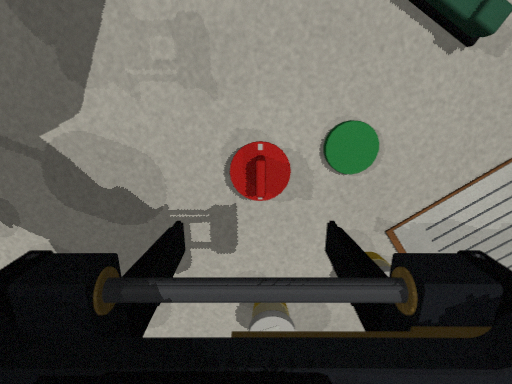

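Run:
```python
from h import *
c,W=snap('wrist')
px=c['pixels'].astype(int)
sub=c['pixels'][125:215,215:305,::-1]; cv2.imwrite('pics/c2.png',cv2.resize(sub,None,fx=6,fy=6,interpolation=cv2.INTER_CUBIC))
red=((px[...,0]>60)&(px[...,0]>2.2*px[...,1])).astype(np.uint8); red[:120]=0; red[220:]=0
n,l,s,cen=cv2.connectedComponentsWithStats(red); i=1+np.argmax(s[1:,4]); print(s[i],cen[i])
cnt=max(cv2.findContours((l==i).astype(np.uint8),cv2.RETR_EXTERNAL,cv2.CHAIN_APPROX_NONE)[0],key=len)
e=cv2.fitEllipse(cv2.convexHull(cnt)); print(e)
print('flange ctr',ray(c,W,e[0],28).round(1))
wh=(px.min(2)>150)
ys,xs=np.nonzero(wh[130:212,240:280]); 
lab=cv2.connectedComponentsWithStats(wh[130:212,240:280].astype(np.uint8)); print(lab[2],lab[3]+[240,130])
a=ray(c,W,(260,147),30.5);b=ray(c,W,(260,197.5),30.5); print(a,b,(a+b)/2,np.arctan2(*(a-b)[1::-1]))
```

```text
[ 229  143   60   59 2739] [258.28550566 172.3818912 ]
((258.2435302734375, 172.14332580566406), (58.664283752441406, 60.04532241821289), 83.94207763671875)
flange ctr [474.3 126.3  28. ]
[[   0    0   40   82 3240]
 [  39    0    1    1    1]
 [  34    6    6    6   16]
 [  36   15    1    1    1]
 [  18   16    3    6   17]
 [  39   16    1    1    1]
 [  18   69    2    2    3]
 [  26   77    1    1    1]] [[259.4037037  170.76512346]
 [279.         130.        ]
 [275.875      138.3125    ]
 [276.         145.        ]
 [259.         148.35294118]
 [279.         146.        ]
 [258.33333333 199.33333333]
 [266.         207.        ]]
[443.83260686 139.89075189  30.5       ] [507.24480152 116.63364215  30.5       ] [475.53870419 128.26219702  30.5       ] 2.7900648499219955
```

View pics/c2.png

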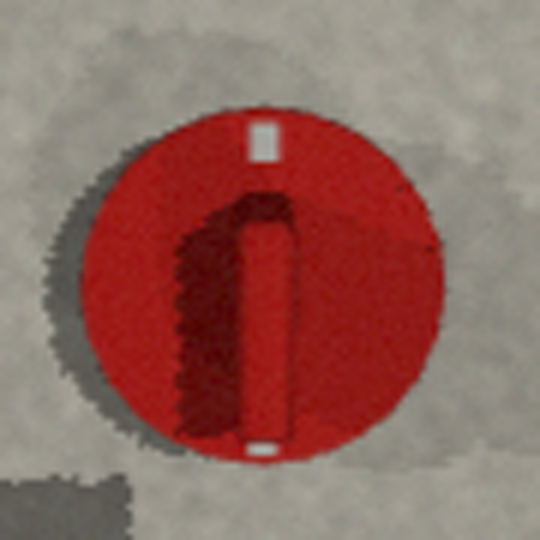

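Run:
```python
from h import *
delta(474.3,126.0,36,1.215)
```

```text
delta [  3.8   1.2 158.5] turn -0.0
```

```bash
python3 -m pendant '[[4,1,50,0],[4,1,100,0],[4,1,135,0],[4,1,152,0],[4,1,158,0],[4,1,158,0]]' 0
python3 - <<'E'
from h import *
c,W=snap('wrist','c3'); st()
E
```

```text
t: 3.3
eef_pos: [474.2, 126.8, 36.7]
tcp_rot: [3.141, -0.001, 1.215]
ft_force: [-0.3, -0.5, 0.7]
opening: 0.998
t 3.35 p [474.42 126.66  37.11] rot [ 3.1402e+00 -1.0000e-03  1.2151e+00] F [ 0.1 -0.4  0.2] M [0.02 0.03 0.02] o 1.003 q [ 0.13  0.54  2.04  0.    0.56 -1.09]
```

View pics/c3.png

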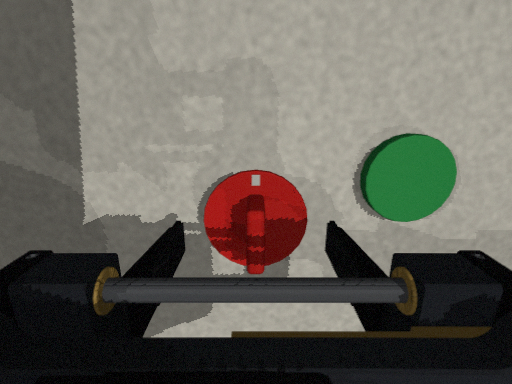

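Run:
```python
from h import *
c,W=snap('wrist')
px=c['pixels'].astype(int)
red=((px[...,0]>60)&(px[...,0]>2.2*px[...,1])).astype(np.uint8); red[:120]=0; red[262:]=0; red[:,:190]=0;red[:,320:]=0
cnt=max(cv2.findContours(red,cv2.RETR_EXTERNAL,cv2.CHAIN_APPROX_NONE)[0],key=len)
pts=cv2.convexHull(cnt)[:,0]; pts=pts[(pts[:,1]<255)]
w3=np.array([ray(c,W,p,30.5)[:2] for p in pts])
A=np.c_[2*w3,np.ones(len(w3))]; s=np.linalg.lstsq(A,(w3**2).sum(1),rcond=None)[0]; print('ctr',s[:2],'r',np.sqrt(s[2]+s[:2]@s[:2]))
a=ray(c,W,(256,180.5),30.5); print('mark',a, np.arctan2(*(a[:2]-s[:2])[::-1])-np.pi/2)
delta(s[0],s[1],36)
```

```text
ctr [474.43126276 126.47338859] r 39.248119986234265
mark [445.69294969 137.96007789  30.5       ] 1.1905490302906965
delta [-0.1 -0.   1.3] turn 0
```

Aligned. Close.

```bash
python3 -m pendant '[[0,0,0,0],[0,0,0,0],[0,0,0,0],[0,0,0,0],[0,0,0,0],[0,0,0,0],[0,0,0,0],[0,0,0,0]]' 1
python3 - <<'E'
from h import *
st()
E
python3 -m pendant '[[0,0,-15,0],[0,0,-50,0],[0,0,-100,0],[0,0,-154,0],[0,0,-154,0],[0,0,-154,0]]'
python3 - <<'E'
from h import *
st()
c,W=snap('wrist','c4')
E
```

```text
t: 4.4
eef_pos: [474.5, 126.6, 37.2]
tcp_rot: [3.14, -0.001, 1.215]
ft_force: [1.0, -0.2, 0.7]
opening: 0.215
t 4.4 p [474.5  126.58  37.25] rot [ 3.1399e+00 -1.2000e-03  1.2148e+00] F [ 1.  -0.2  0.7] M [ 0.01 -0.01  0.01] o 0.215 q [ 0.13  0.54  2.04  0.    0.56 -1.09]
t: 5.15
eef_pos: [473.8, 126.4, 191.4]
tcp_rot: [3.14, -0.001, 1.215]
ft_force: [-0.3, -0.2, 0.5]
opening: 0.004
t 5.15 p [473.75 126.44 191.35] rot [ 3.1398e+00 -1.3000e-03  1.2149e+00] F [-0.3 -0.2  0.5] M [-0.    0.02  0.01] o 0.004 q [ 0.13  0.3   1.89  0.    0.95 -1.09]
```

View pics/c4.png

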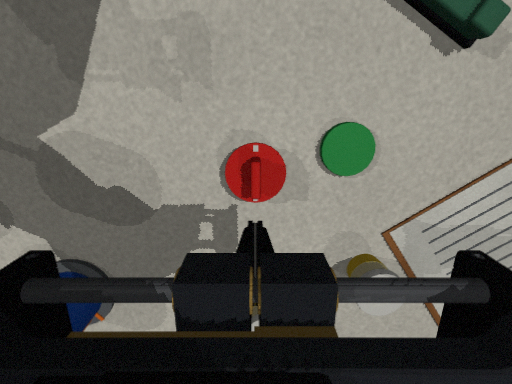

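The fingers were still closing when I lifted, because I chained the lift without checking. The cap is still upright in its place at (256,172), so I'll reopen and repeat.

```bash
python3 -m pendant '[[0,0,0,0],[0,0,0,0],[0,0,0,0],[0,0,0,0],[0,0,0,0],[0,0,0,0],[0,0,0,0],[0,0,0,0]]' 0
python3 - <<'E'
from h import *
st()
c,W=snap('wrist')
px=c['pixels'].astype(int)
red=((px[...,0]>60)&(px[...,0]>2.2*px[...,1])).astype(np.uint8); red[:120]=0; red[220:]=0
cnt=max(cv2.findContours(red,cv2.RETR_EXTERNAL,cv2.CHAIN_APPROX_NONE)[0],key=len)
e=cv2.fitEllipse(cv2.convexHull(cnt)); p=ray(c,W,e[0],28); print(p)
delta(p[0],p[1],37)
cv2.imwrite('pics/c5.png',cv2.resize(c['pixels'][125:215,215:305,::-1],None,fx=6,fy=6,interpolation=cv2.INTER_CUBIC))
E
```

```text
t: 6.2
eef_pos: [473.6, 126.4, 190.7]
tcp_rot: [3.141, -0.001, 1.215]
ft_force: [0.2, 0.4, 1.1]
opening: 0.786
t 6.2 p [473.57 126.4  190.72] rot [ 3.1409e+00 -6.0000e-04  1.2149e+00] F [0.2 0.4 1.1] M [ 0.02  0.02 -0.01] o 0.786 q [ 0.13  0.3   1.89  0.    0.95 -1.09]
[474.33397757 126.25948331  28.        ]
delta [  0.    0.7 153.7] turn 0
```

View pics/c5.png

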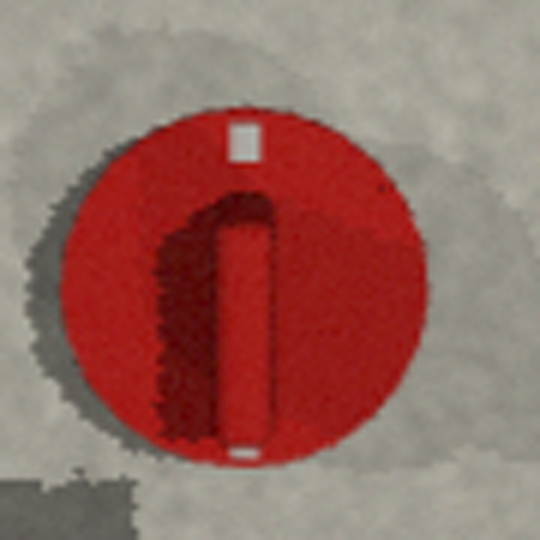

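The cap is unmoved and aligned: the marks sit above each other, vertical in the image.

```bash
python3 -m pendant '[[0,0.5,50,0],[0,0.5,100,0],[0,0.5,130,0],[0,0.5,148,0],[0,0.5,153.5,0],[0,0.5,153.5,0]]'; python3 -m pendant '[[0,0,0,0],[0,0,0,0],[0,0,0,0],[0,0,0,0],[0,0,0,0],[0,0,0,0],[0,0,0,0],[0,0,0,0]]' 1; python3 -m pendant '[[0,0,0,0],[0,0,0,0],[0,0,0,0],[0,0,0,0]]' 1
```

```text
t: 7.0
eef_pos: [474.3, 126.3, 37.4]
tcp_rot: [3.141, -0.001, 1.215]
ft_force: [-0.1, 0.1, 0.3]
opening: 1.003
t: 8.0
eef_pos: [474.3, 126.3, 37.4]
tcp_rot: [3.141, -0.001, 1.215]
ft_force: [0.2, -0.4, -0.2]
opening: 0.22
t: 8.5
eef_pos: [474.3, 126.3, 37.3]
tcp_rot: [3.141, -0.001, 1.215]
ft_force: [1.2, -0.3, -1.0]
opening: 0.122
```

```bash
python3 -m pendant '[[0,0,-5,0],[0,0,-30,0],[0,0,-80,0],[0,0,-140,0],[0,0,-170,0],[0,0,-170,0]]'
python3 - <<'E'
from h import *
st()
delta(494,-250,207,-0.98)
c,W=snap('top','d1')
r=vision.regions_of(c,'canister')
for q in r[:3]:
    m=q['pixels']; ys,xs=np.nonzero(m); print(q['confidence'],xs.mean(),ys.mean())
cv2.imwrite('pics/d2.png',cv2.resize(c['pixels'][145:200,305:365,::-1],None,fx=10,fy=10,interpolation=cv2.INTER_CUBIC))
E
```

```text
t: 9.25
eef_pos: [474.8, 126.3, 209.4]
tcp_rot: [3.137, -0.003, 1.215]
ft_force: [-0.7, 0.3, -1.7]
opening: 0.117
t 9.25 p [474.78 126.35 209.39] rot [ 3.1372e+00 -2.6000e-03  1.2149e+00] F [-0.7  0.3 -1.7] M [ 0.02  0.01 -0.01] o 0.117 q [ 0.13  0.28  1.86  0.    0.99 -1.09]
delta [-346.1  149.1    2.2] turn 125.8
0.88 330.8925304878049 172.4672256097561
0.55 356.6468797564688 113.04109589041096
```

View pics/d2.png

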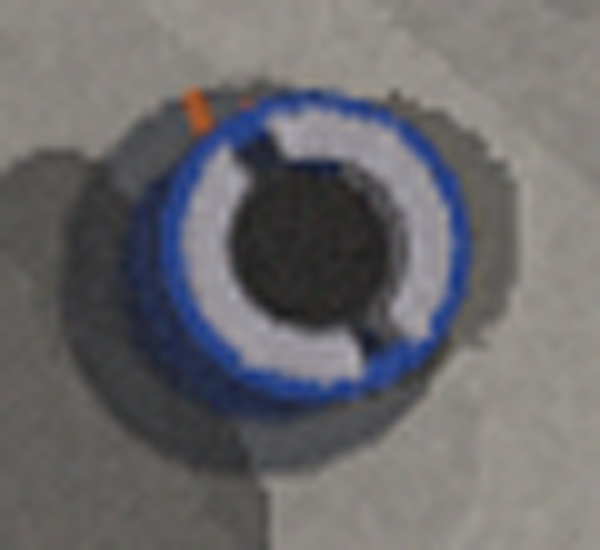

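View pics/d1.png

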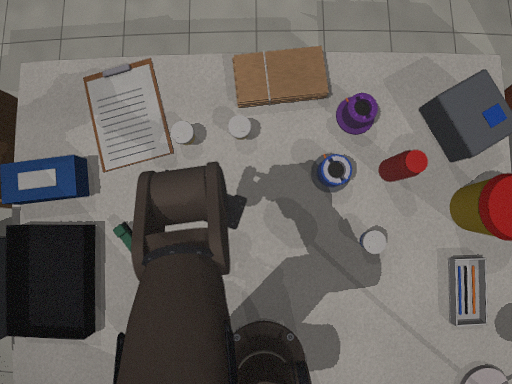

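Run:
```python
from h import *
c,W=snap('top')
f=lambda x,y:(305+x/10-.45,145+y/10-.45)
a=ray(c,W,f(256,145),90);b=ray(c,W,f(378,345),90);m=ray(c,W,f(316,246),90);st1=ray(c,W,f(197,108),10)
print(a,b,(a+b)/2,m); print('slot ang',np.arctan2(*(a-b)[1::-1]),'stripe ang',np.arctan2(*(st1-m)[1::-1]))
delta(m[0]-66,m[1]-45,207,-0.98)
```

```text
[ 591.86358263 -198.10678755   90.        ] [ 535.0354607  -230.69974466   90.        ] [ 563.44952166 -214.4032661    90.        ] [ 563.11211254 -214.12058282   90.        ]
slot ang 0.5207331287002628 stripe ang 0.31257742351751433
delta [-352.9  156.4   -0.9] turn 125.8
```

```bash
python3 -m pendant '[[-40,18,0,10],[-90,40,0,20],[-145,64,0,30],[-200,88,0,40],[-250,110,0,50],[-300,132,0,60],[-340,150,0,70],[-353,156,0,80]]'
python3 - <<'E'
from h import *
delta(497,-259,207,-1.05)
E
```

```text
t: 10.4
eef_pos: [496.0, -261.3, 203.8]
tcp_rot: [-3.141, 0.004, -0.19]
ft_force: [0.2, 0.2, -1.7]
opening: 0.126
delta [ 0.6 -2.4 -3.2] turn 49.3
```

```bash
python3 -m pendant '[[0,-2,-3,10],[0,-2,-3,20],[0,-2,-3,30],[0,-2,-3,40],[0,-2,-3,49],[0,-2,-3,49],[0,-2,-3,49]]'
python3 - <<'E'
from h import *
st()
c,W=snap('wrist','e1')
for d in vision.find_in(c,'canister')[:2]: print(d['confidence'],w(W,d['at']))
E
```

```text
t: 11.28
eef_pos: [496.1, -259.2, 205.9]
tcp_rot: [3.138, 0.005, -1.041]
ft_force: [-0.9, -0.3, -2.3]
opening: 0.122
t 11.28 p [ 496.14 -259.18  205.86] rot [ 3.1382  0.0051 -1.0413] F [-0.9 -0.3 -2.3] M [-0.1   0.15 -0.03] o 0.122 q [-0.6   0.39  1.7  -0.    1.06  0.44]
0.9 [ 567.61018319 -212.54914023   86.13098994]
0.8 [ 705.0124122  -296.52997636   47.06659917]
```

View pics/e1.png

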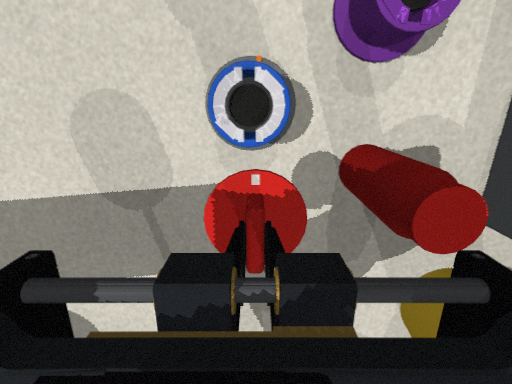

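```bash
cat >> h.py <<'E'
def circ(w3):
    w3=np.array(w3)[:,:2]; A=np.c_[2*w3,np.ones(len(w3))]; s=np.linalg.lstsq(A,(w3**2).sum(1),rcond=None)[0]; return s[:2],np.sqrt(s[2]+s[:2]@s[:2])
E
python3 - <<'E'
from h import *
c,W=snap('wrist'); R,p,yaw=pose()
px=c['pixels'].astype(int)
cv2.imwrite('pics/e2.png',cv2.resize(c['pixels'][50:155,195:305,::-1],None,fx=5,fy=5,interpolation=cv2.INTER_CUBIC))
# ring: bright white/grey vs blue
blue=((px[...,2]>90)&(px[...,2]>1.6*px[...,0])).astype(np.uint8); blue[160:]=0; blue[:40]=0; blue[:,:195]=0; blue[:,305:]=0
cnt=max(cv2.findContours(blue,cv2.RETR_EXTERNAL,cv2.CHAIN_APPROX_NONE)[0],key=len)
h=cv2.convexHull(cnt)[:,0]; ctr,r=circ([ray(c,W,q,90) for q in h]); print('blue outer',ctr,r)
wht=((px.min(2)>150)&(np.abs(px[...,2]-px[...,0])<60)).astype(np.uint8)
m=np.zeros_like(wht); m[62:146,210:290]=1
# polar profile at z=90
for cc in (ctr,):
    angs=np.arange(0,360,1); prof=np.zeros(360)
    for rad in (28,29,30,31,32,33):
        for i,a in enumerate(np.radians(angs)):
            u=project(c,W,[cc[0]+rad*np.cos(a),cc[1]+rad*np.sin(a),90]); prof[i]+=cv2.getRectSubPix(c['pixels'],(1,1),(float(u[0]),float(u[1])))[0,0][0]/6
    low=prof<100; print(prof[::5].round(0))
    for lo in (0,180):
        ii=[i for i in range(lo,lo+180) if low[i]]; print(ii)
# cap in hand: red flange
red=((px[...,0]>60)&(px[...,0]>2.2*px[...,1])).astype(np.uint8); red[:160]=0; red[225:]=0; red[:,:190]=0;red[:,320:]=0
cnt=max(cv2.findContours(red,cv2.RETR_EXTERNAL,cv2.CHAIN_APPROX_NONE)[0],key=len)
pts=cv2.convexHull(cnt)[:,0]; pts=pts[pts[:,1]<220]
zf=p[2]-6.8
ctr2,r2=circ([ray(c,W,q,zf) for q in pts]); print('flange',ctr2,r2,'tcp',p[:2], 'in tool',R.T@np.r_[ctr2-p[:2],0])
mk=ray(c,W,(255.5,180),zf); print('mark ang',np.arctan2(*(mk[:2]-ctr2)[::-1]),'tool -y ang',yaw+np.pi/2)
E
```

```text
blue outer [ 565.02294471 -211.86131836] 43.39876850428766
[215. 220. 220. 212.  82.  15.  17.  13.  26. 169. 196. 200. 197. 196.
 201. 196. 196. 200. 195. 195. 195. 203. 194. 194. 204. 196. 193. 208.
 210. 202. 192. 193. 200. 209. 210. 209. 211. 216. 219. 216.  82.  13.
  12.  15.  15. 181. 210. 218. 213. 208. 213. 207. 208. 216. 209. 208.
 209. 216. 208. 208. 209. 209. 210. 212. 218. 219. 213. 206. 211. 212.
 211. 211.]
[20, 21, 22, 23, 24, 25, 26, 27, 28, 29, 30, 31, 32, 33, 34, 35, 36, 37, 38, 39, 40, 41, 42]
[200, 201, 202, 203, 204, 205, 206, 207, 208, 209, 210, 211, 212, 213, 214, 215, 216, 217, 218, 219, 220, 221, 222]
flange [ 497.78309543 -259.29218701] 38.893698389252975 tcp [ 496.28805788 -259.2711694 ] in tool [ 0.77104643 -1.28102305 -0.00680931]
mark ang 0.5130519436837162 tool -y ang 0.5277559726322794
```

View pics/e2.png

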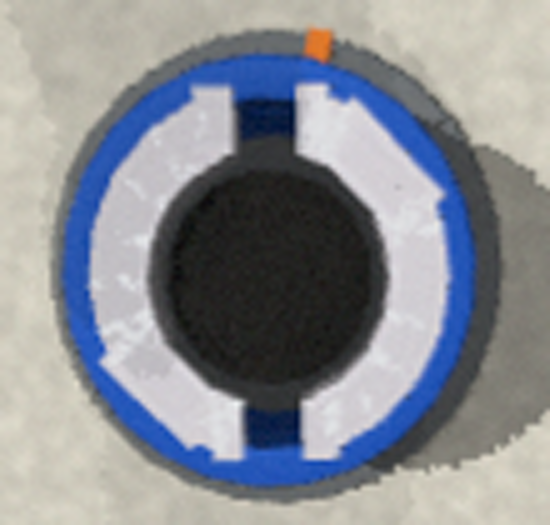

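Run:
```python
from h import *
delta(564.6,-211.4,140,-1.030)
```

```text
delta [ -6.7 -83.3  66.3] turn -0.7
```

```bash
python3 -m pendant '[[-3,-40,0,-0.7],[-6.7,-83,0,-0.7],[-6.7,-83.3,25,-0.7],[-6.7,-83.3,50,-0.7],[-6.7,-83.3,64,-0.7],[-6.7,-83.3,66,-0.7],[-6.7,-83.3,66,-0.7]]'
python3 - <<'E'
from h import *
st(); delta(564.6,-211.4,120,-1.030)
c,W=snap('wrist','f1'); c,W=snap('scene')
cv2.imwrite('pics/f2.png',cv2.resize(c['pixels'][140:260,130:260,::-1],None,fx=4.5,fy=4.5,interpolation=cv2.INTER_CUBIC))
E
```

```text
t: 12.3
eef_pos: [564.9, -211.7, 140.9]
tcp_rot: [3.139, 0.003, -1.031]
ft_force: [-0.1, -1.1, -2.6]
opening: 0.125
t 12.3 p [ 564.88 -211.66  140.93] rot [ 3.1393  0.0033 -1.0308] F [-0.1 -1.1 -2.6] M [-0.07  0.15 -0.02] o 0.125 q [-0.47  0.52  1.67 -0.    0.96  0.56]
delta [-0.3  0.1 20.9] turn -0.0
```

View pics/f1.png

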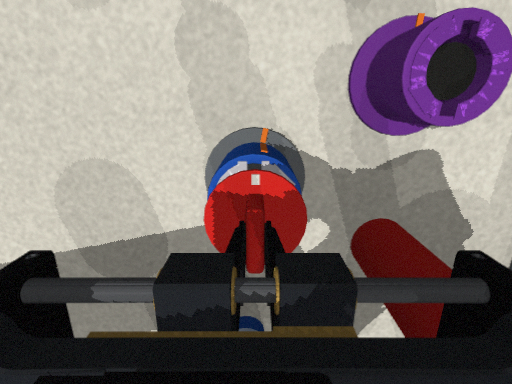

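View pics/f2.png

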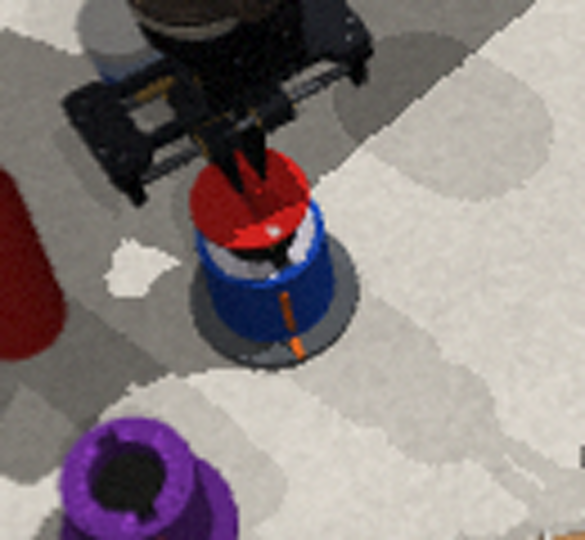

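```bash
python3 -m pendant '[[-0.3,0,5,0],[-0.3,0,9,0],[-0.3,0,12,0],[-0.3,0,15,0],[-0.3,0,17,0],[-0.3,0,18.5,0]]'
python3 - <<'E'
from h import *
st()
c,W=snap('wrist')
cv2.imwrite('pics/f3.png',cv2.resize(c['pixels'][120:250,180:330,::-1],None,fx=5,fy=5,interpolation=cv2.INTER_CUBIC)[:600])
E
```

```text
t: 13.15
eef_pos: [564.7, -211.4, 122.5]
tcp_rot: [3.14, 0.003, -1.031]
ft_force: [-0.2, -0.1, -1.3]
opening: 0.123
t 13.15 p [ 564.71 -211.41  122.55] rot [ 3.1395e+00  2.9000e-03 -1.0309e+00] F [-0.2 -0.1 -1.3] M [-0.06  0.17  0.05] o 0.123 q [-0.47  0.54  1.69 -0.    0.92  0.56]
```

View pics/f3.png

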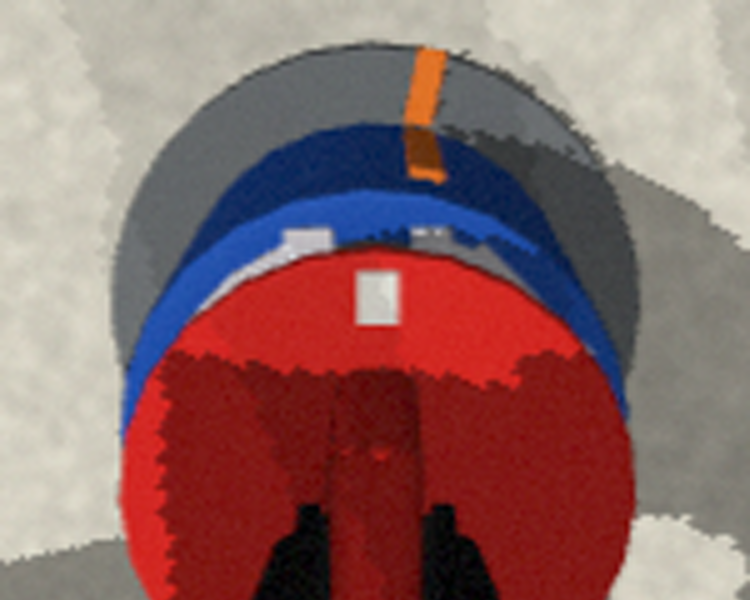

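```bash
python3 -m pendant '[[0,0,1,0],[0,0,2,0],[0,0,3,0],[0,0,3.5,0],[0,0,3.5,0]]'; python3 -m pendant '[[0,0,0.5,0],[0,0,1,0],[0,0,1.5,0],[0,0,1.5,0]]'
```

```text
t: 13.82
eef_pos: [564.6, -211.4, 118.9]
tcp_rot: [3.139, 0.003, -1.031]
ft_force: [0.4, -0.4, -1.1]
opening: 0.122
t: 14.32
eef_pos: [564.6, -211.3, 117.3]
tcp_rot: [3.139, 0.003, -1.031]
ft_force: [0.4, -0.2, -1.4]
opening: 0.125
```

Below the ring level (119.3) without force: the lugs are in the slots. Continue down onto the seal.

```bash
python3 -m pendant '[[0,0,0.7,0],[0,0,1.4,0],[0,0,2,0],[0,0,3,0],[0,0,3,0]]'
python3 - <<'E'
from h import *
st()
E
python3 -m pendant '[[0,0,1,0],[0,0,2,0],[0,0,3,0],[0,0,4,0],[0,0,4,0]]'
python3 - <<'E'
from h import *
st()
E
```

```text
t: 14.95
eef_pos: [564.7, -211.4, 114.6]
tcp_rot: [3.14, 0.003, -1.031]
ft_force: [-0.7, 0.7, 1.3]
opening: 0.123
t 14.95 p [ 564.69 -211.43  114.57] rot [ 3.1395e+00  2.8000e-03 -1.0309e+00] F [-0.7  0.7  1.3] M [-0.12  0.31  0.  ] o 0.123 q [-0.47  0.55  1.7  -0.    0.9   0.56]
t: 15.58
eef_pos: [564.7, -211.5, 110.6]
tcp_rot: [3.14, 0.003, -1.031]
ft_force: [-0.9, 0.3, 4.0]
opening: 0.121
t 15.57 p [ 564.74 -211.47  110.57] rot [ 3.1396e+00  2.7000e-03 -1.0309e+00] F [-0.9  0.3  4. ] M [-0.08  0.36  0.07] o 0.121 q [-0.47  0.55  1.7  -0.    0.89  0.56]
```

```bash
python3 -m pendant '[[0,0,1,0],[0,0,2.5,0],[0,0,4,0],[0,0,5.5,0],[0,0,6.5,0],[0,0,7.2,0],[0,0,7.2,0]]'
python3 - <<'E'
from h import *
st()
E
```

```text
t: 16.45
eef_pos: [564.8, -211.5, 103.5]
tcp_rot: [3.14, 0.002, -1.031]
ft_force: [-2.3, -0.1, 6.4]
opening: 0.122
t 16.45 p [ 564.78 -211.51  103.51] rot [ 3.1397e+00  2.4000e-03 -1.0309e+00] F [-2.3 -0.1  6.4] M [-0.01  0.52 -0.01] o 0.122 q [-0.47  0.56  1.71 -0.    0.88  0.56]
```

```bash
python3 -m pendant '[[0,0,0.4,0],[0,0,0.4,3],[0,0,0.4,6],[0,0,0.4,9],[0,0,0.4,12],[0,0,0.4,12]]'
python3 - <<'E'
from h import *
st()
E
```

```text
t: 17.2
eef_pos: [565.1, -211.6, 103.4]
tcp_rot: [3.14, 0.001, -1.241]
ft_force: [-0.6, 0.2, 6.4]
opening: 0.123
t 17.2 p [ 565.1  -211.57  103.39] rot [ 3.1400e+00  1.4000e-03 -1.2411e+00] F [-0.6  0.2  6.4] M [-0.    0.34 -0.01] o 0.123 q [-0.47  0.56  1.71 -0.    0.87  0.77]
```

```bash
python3 -m pendant '[[-0.2,0.1,0.2,5],[-0.2,0.1,0.2,10],[-0.2,0.1,0.2,15],[-0.2,0.1,0.2,20],[-0.2,0.1,0.2,25],[-0.2,0.1,0.2,28],[-0.2,0.1,0.2,28]]'
python3 - <<'E'
from h import *
st()
E
```

```text
t: 18.08
eef_pos: [565.3, -211.5, 103.5]
tcp_rot: [3.14, 0.0, -1.731]
ft_force: [-0.5, 0.3, 6.1]
opening: 0.122
t 18.07 p [ 565.3  -211.51  103.48] rot [ 3.1405e+00  4.0000e-04 -1.7306e+00] F [-0.5  0.3  6.1] M [0.09 0.33 0.  ] o 0.122 q [-0.47  0.56  1.71  0.    0.87  1.26]
```

```bash
python3 -m pendant '[[0,0,0.2,1.5],[0,0,0.2,3],[0,0,0.2,4.5],[0,0,0.2,4.5]]'
python3 - <<'E'
from h import *
st()
E
```

```text
t: 18.58
eef_pos: [565.5, -211.5, 103.5]
tcp_rot: [3.141, 0.0, -1.809]
ft_force: [-2.1, 1.4, 6.7]
opening: 0.123
t 18.57 p [ 565.5  -211.48  103.49] rot [ 3.1411e+00  3.0000e-04 -1.8095e+00] F [-2.1  1.4  6.7] M [0.14 0.39 0.05] o 0.123 q [-0.47  0.56  1.71  0.    0.87  1.34]
```

```bash
for i in 1; do python3 -m pendant '[[-0.2,0,0.2,1],[-0.2,0,0.2,1.5],[-0.2,0,0.2,1.5]]'; done
python3 - <<'E'
from h import *
st()
E
```

```text
t: 18.95
eef_pos: [565.7, -211.3, 103.5]
tcp_rot: [3.141, 0.0, -1.836]
ft_force: [-1.6, 0.0, 6.6]
opening: 0.124
t 18.95 p [ 565.67 -211.31  103.49] rot [ 3.1415e+00  2.0000e-04 -1.8356e+00] F [-1.6  0.   6.6] M [0.04 0.51 0.07] o 0.124 q [-0.47  0.56  1.71  0.    0.87  1.37]
```

```bash
python3 -m pendant '[[0,0.4,0.2,1],[0,0.4,0.2,2],[0,0.4,0.2,2]]'
python3 - <<'E'
from h import *
st()
E
```

```text
t: 19.32
eef_pos: [565.6, -211.3, 103.6]
tcp_rot: [-3.141, 0.0, -1.871]
ft_force: [-0.4, -0.4, 6.9]
opening: 0.126
t 19.32 p [ 565.6  -211.31  103.59] rot [-3.1408e+00  1.0000e-04 -1.8707e+00] F [-0.4 -0.4  6.9] M [0.11 0.36 0.07] o 0.126 q [-0.47  0.56  1.71  0.    0.87  1.4 ]
```

Run:
```python
from h import *
c,W=snap('wrist')
cv2.imwrite('pics/g1.png',cv2.resize(c['pixels'][120:280,170:340,::-1],None,fx=3.7,fy=3.7,interpolation=cv2.INTER_CUBIC)[:600])
st()
```

```text
t 19.38 p [ 565.58 -211.29  103.55] rot [-3.1409e+00  1.0000e-04 -1.8705e+00] F [-0.5  0.6  6.8] M [0.06 0.32 0.09] o 0.123 q [-0.47  0.56  1.71  0.    0.87  1.4 ]
```

View pics/g1.png

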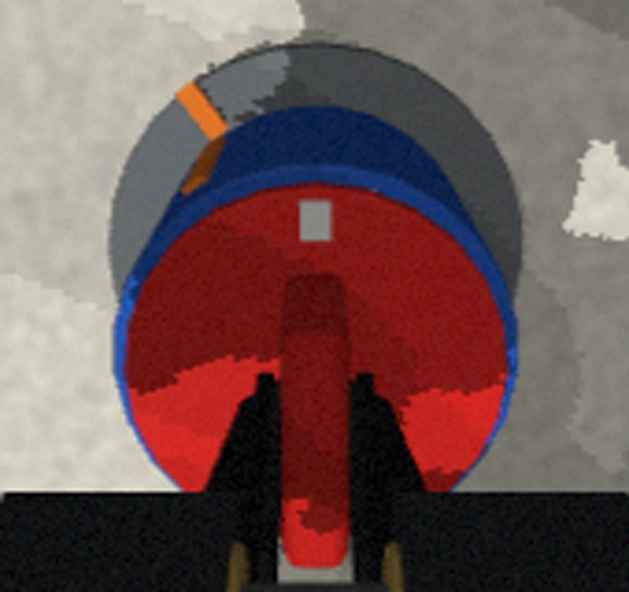

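```bash
python3 -m pendant '[[0,0,0.2,1],[0,0,0.2,2],[0,0,0.2,2]]'
python3 - <<'E'
from h import *
st()
E
```

```text
t: 19.75
eef_pos: [565.7, -211.3, 103.6]
tcp_rot: [-3.14, -0.0, -1.904]
ft_force: [-1.5, -0.2, 6.3]
opening: 0.124
t 19.75 p [ 565.68 -211.33  103.58] rot [-3.1405e+00 -3.0000e-04 -1.9045e+00] F [-1.5 -0.2  6.3] M [0.01 0.47 0.55] o 0.124 q [-0.47  0.56  1.71 -0.    0.87  1.44]
```

Stop felt (Mz jumped to 0.55 N·m, about 50° tool turn including slack). I'll ease off slightly and let it rise.

```bash
python3 -m pendant '[[0,0,0,-0.6],[0,0,-0.7,-0.6],[0,0,-1.4,-0.6],[0,0,-2.1,-0.6],[0,0,-2.8,-0.6],[0,0,-2.8,-0.6]]'
python3 - <<'E'
from h import *
st()
E
```

```text
t: 20.5
eef_pos: [565.6, -211.3, 106.3]
tcp_rot: [-3.141, -0.0, -1.894]
ft_force: [0.1, -0.3, -2.9]
opening: 0.125
t 20.5 p [ 565.6  -211.29  106.31] rot [-3.1407e+00 -2.0000e-04 -1.8940e+00] F [ 0.1 -0.3 -2.9] M [-0.05  0.15  0.47] o 0.125 q [-0.47  0.56  1.7  -0.    0.88  1.43]
```

```bash
python3 -m pendant '[[0,0,0.3,-0.6],[0,0,0.3,-0.6]]'
python3 - <<'E'
from h import *
st()
c,W=snap('scene')
cv2.imwrite('pics/g2.png',cv2.resize(c['pixels'][140:260,130:260,::-1],None,fx=4.5,fy=4.5,interpolation=cv2.INTER_CUBIC))
c,W=snap('wrist','g3')
E
```

```text
t: 20.75
eef_pos: [565.6, -211.3, 106.2]
tcp_rot: [-3.141, -0.0, -1.884]
ft_force: [-0.9, -0.6, 1.9]
opening: 0.123
t 20.75 p [ 565.6  -211.28  106.23] rot [-3.1406e+00 -2.0000e-04 -1.8835e+00] F [-0.9 -0.6  1.9] M [0.12 0.35 0.3 ] o 0.123 q [-0.47  0.56  1.7  -0.    0.88  1.42]
```

View pics/g2.png

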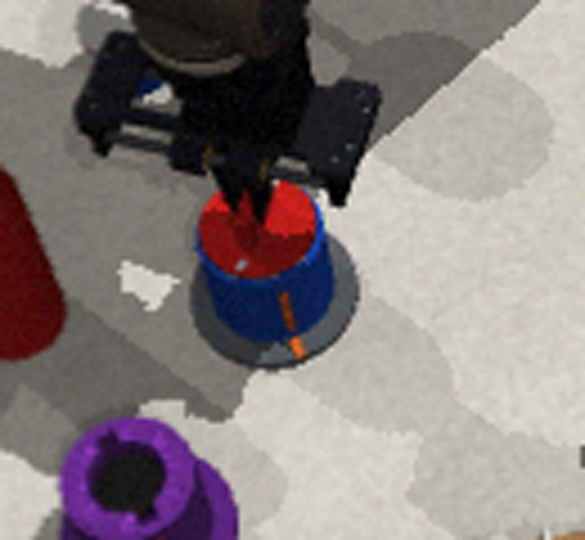

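View pics/g3.png

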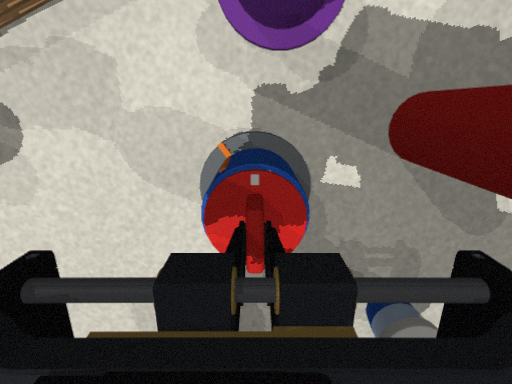

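```bash
python3 -m pendant '[[0,0,0,0],[0,0,0,0],[0,0,0,0],[0,0,0,0],[0,0,0,0],[0,0,0,0]]' 0.5
python3 - <<'E'
from h import *
st(); c,W=snap('wrist','g4')
E
```

```text
t: 21.6
eef_pos: [565.6, -211.3, 106.2]
tcp_rot: [-3.141, -0.0, -1.884]
ft_force: [0.4, -0.2, -0.0]
opening: 0.499
t 21.6 p [ 565.6  -211.32  106.22] rot [-3.1405e+00 -2.0000e-04 -1.8838e+00] F [ 0.4 -0.2 -0. ] M [-0.05  0.19 -0.02] o 0.499 q [-0.47  0.56  1.7  -0.    0.88  1.42]
```

View pics/g4.png

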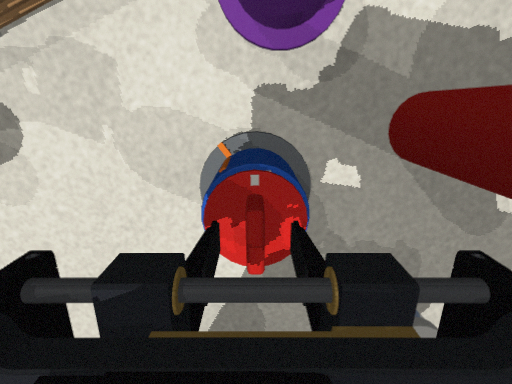

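```bash
python3 -m pendant '[[0,0,-20,0],[0,0,-60,0],[0,20,-100,0],[0,40,-120,0],[0,40,-120,0],[0,40,-120,0]]'
python3 - <<'E'
from h import *
st(); c,W=snap('wrist','h1')
cv2.imwrite('pics/h2.png',cv2.resize(c['pixels'][40:200,170:330,::-1],None,fx=3.7,fy=3.7,interpolation=cv2.INTER_CUBIC))
px=c['pixels'].astype(int)
red=((px[...,0]>50)&(px[...,0]>2.2*px[...,1])&(px[...,2]<90)).astype(np.uint8); red[:,:190]=0; red[:,330:]=0; red[220:]=0
cnt=max(cv2.findContours(red,cv2.RETR_EXTERNAL,cv2.CHAIN_APPROX_NONE)[0],key=len); h=cv2.convexHull(cnt)[:,0]
for z in (90,97,100.5,104,108): print(z,circ([ray(c,W,q,z) for q in h]))
c,W=snap('scene')
cv2.imwrite('pics/h3.png',cv2.resize(c['pixels'][160:240,150:230,::-1],None,fx=7,fy=7,interpolation=cv2.INTER_CUBIC))
E
```

```text
t: 22.4
eef_pos: [527.7, -199.0, 225.5]
tcp_rot: [-3.141, -0.0, -1.884]
ft_force: [1.0, -0.2, 0.3]
opening: 0.496
t 22.4 p [ 527.67 -199.02  225.46] rot [-3.1410e+00 -1.0000e-04 -1.8839e+00] F [ 1.  -0.2  0.3] M [0.02 0.18 0.02] o 0.496 q [-0.48  0.37  1.67 -0.    1.1   1.41]
90 (array([ 564.65689721, -211.72081039]), np.float64(40.59409192107006))
97 (array([ 565.60319919, -212.01664553]), np.float64(39.722013221580426))
100.5 (array([ 566.07635018, -212.16456309]), np.float64(39.285973871836426))
104 (array([ 566.54950116, -212.31248066]), np.float64(38.84993452209774))
108 (array([ 567.09024515, -212.48152931]), np.float64(38.35160383667157))
```

View pics/h2.png

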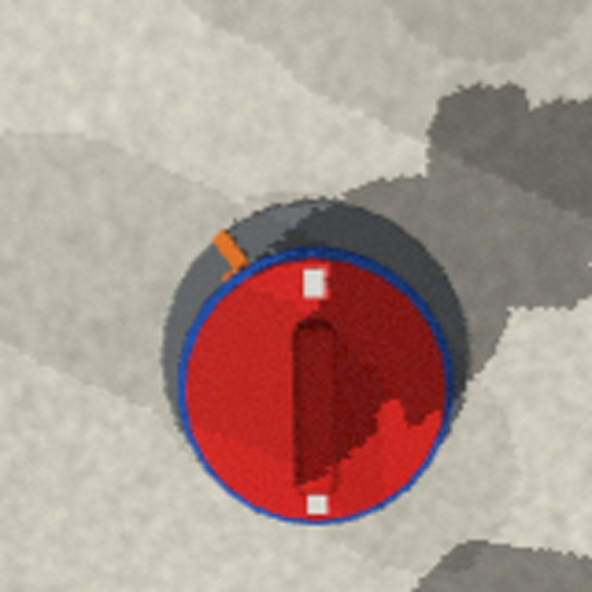

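View pics/h3.png

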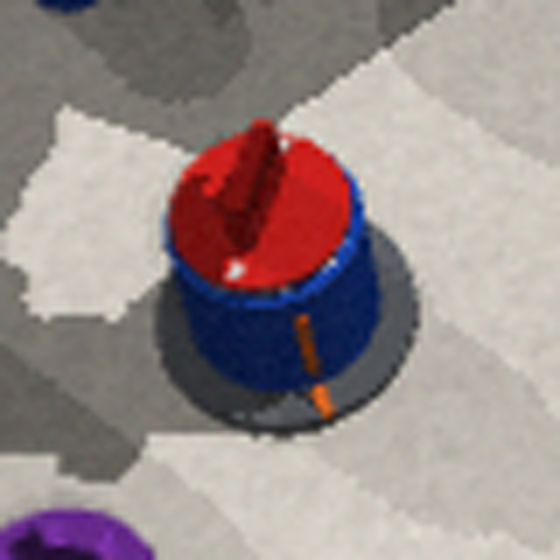

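Run:
```python
from h import *
c,W=snap('scene','z1')
for q in ("flask","jar_a","stapler","spare_lid","cap"):
    for d in vision.find_in(c,q)[:3]: print(q,round(d['confidence'],2),w(W,d['at']).round(0))
st(); print(job.job_done())
```

```text
flask 0.93 [ 594. -384.  140.]
jar_a 0.94 [689. 224.  67.]
jar_a 0.74 [704.  54.  66.]
jar_a 0.65 [ 373. -321.   72.]
stapler 0.56 [364. 385.  34.]
spare_lid 0.75 [489. 246.  12.]
cap 0.84 [ 569. -208.  101.]
t 22.8 p [ 527.52 -198.94  225.76] rot [-3.1411e+00 -1.0000e-04 -1.8837e+00] F [-0.4  0.3  0.7] M [-0.02  0.15 -0.  ] o 0.5 q [-0.48  0.37  1.67 -0.    1.1   1.41]
the job is handed in; nothing more can be done
None
```

View pics/z1.png

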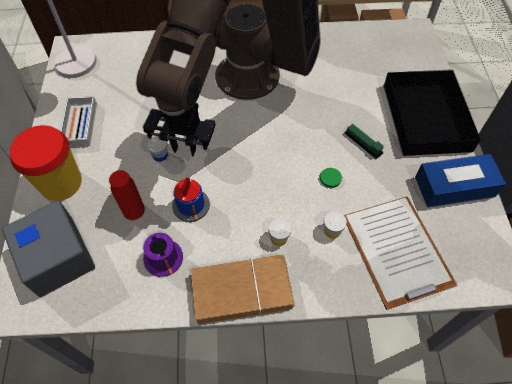

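The red cap is on the blue canister, and I handed the job in at 22.8 s with the gripper open and clear of everything. The checks point to it being locked. I lined the lugs up with the slots by camera, so no turning search was needed: the cap dropped in and went down onto the seal with at most about 8 N of push. I then turned it clockwise to the stop, where the torque rose to 0.55 N·m, and let it rise and released it.

- **Angle:** after release the marks sit about 0.84 rad clockwise of the slots. That is the nominal 0.785 rad plus about 0.05 rad of lug play.
- **Height:** while still gripped, the cap met a firm upper limit at about 20.7 mm below the mouth, against 20 mm nominal. Where the seal force began supports this to within about 1 mm. The height seen by camera was too coarse to confirm it: the flange fit put it anywhere around 95–97 mm, and locked it should span 95.5–100.5 mm.
- **Other items:** the jars, flask, stapler, green lid and purple look-alike show at their original places in the last picture.

My first grasp failed because I lifted before the fingers had finished closing. The cap had not moved, so I reopened and repeated the grasp.

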